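Open the oil tank's press-and-turn filler cap and park it

TASK

Take the orange filler cap off the green oil tank so it can be topped up: push it down against its spring until its catch lets go, turn it anticlockwise while held down until you feel its end stop, and lift it out without forcing it. Then set the cap gently, upright and fully home, in the hole of the dark wooden holder, and leave the bottle, the hammer and the wood offcut where they are.

Things in the scene. Friction and masses are not known exactly. Their poses are not given: they have to be found in the camera images.
- tank: Green oil tank bolted to the bench, 170 x 130 mm, 80 mm high, reaching 50 mm to its -x and 120 mm to its +x. Origin on the bench straight under the axis of its filler neck, z up. The neck on top is an upright steel tube, 56 mm outside and 46 mm inside diameter, 41 mm high. Contact force between cap and tank over 45 N (pushed hard on the floor, turned hard on teeth or stop) breaks the catch.
- neck_rim (a point): Centre of the neck's upper rim, 121 mm above the tank's origin. The locked cap's disc underside is 11 mm above it.
- catch (a point): Point on the neck's axis, 104 mm above the tank's origin, where the cap's lugs, sprung upward, bear on a slotted plate between teeth that bar turning. Pushing takes about 5 N, and 0.7 N more per mm. The teeth are cleared at 2.5 to 8 mm down (differs each time, unseen); 1.5 mm deeper is a floor, a rubber pad (10 N more per mm, hard after 1.2 mm): ease up 1 mm off it to turn without rubbing.
- slot (a point): Same point as the catch. Held down past the teeth, the cap turns anticlockwise (from above). A slot that lets the lugs up lies 0.8 to 1.4 rad on (differs each time, unseen); 0.02 rad past it is a rubber stop that gives 0.08 rad at 6 Nm/rad, then is hard. Just touching it, or up to 0.1 rad before, the cap can rise: the spring lifts it 8 mm above its locked height, then it lifts out freely.
- cap: Orange plastic filler cap, about 150 g. Origin on its axis at the underside of its disc (62 mm across, 6 mm thick), z up. Locked, it is 132 mm above the tank's origin, its x within 0.05 rad of the tank's x. Below the disc: rubber plug 41 mm across to 12 mm down, 10 mm stem, then a steel crossbar (two lugs) along x, 40 x 10 mm, 28 to 34 mm down.
- cap_grip (a point): Middle of the cap's straight grip bar, 23 mm above the cap's origin. The bar lies along the cap's x, 56 mm long and 18 mm wide (along y), standing 30 mm clear above the disc.
- holder: Dark wooden holder block, fixed to the bench, 100 x 100 x 45 mm, with a round hole of 47 mm right through its middle. Origin at the centre of its underside, z up.
- holder_hole0 (a point): Centre of the mouth of the holder's hole, on its upper face, 45 mm above the bench. The seated cap's origin comes to lie here; any heading of the cap will do.
- oil_bottle: Blue oil bottle, 60 mm in diameter, 150 mm high, standing; origin at the centre of its underside. Bystander.
- hammer: Hammer lying on the bench along its own x, handle to -x. Bystander.
- offcut: Light wood offcut, 140 x 60 x 28 mm; origin at the centre of its underside. Bystander.
Not all that is in view belongs to the job. There is more than one size of the holder; the one meant has the size given above. Leave any pink look-alike of the cap alone.

How it is judged:
On the way:
1. the cap is turned out of its catch and lifted clear above the filler neck (z of cap in the frame of tank above 0.16 m), for 0.1 s.
At the end, for the whole second after the job is handed in: The cap sits at rest, upright (within 0.1 rad) and fully home in the holder's hole: its disc's underside within 4 mm of the holder's upper face and its axis within 6 mm of the hole's; released (horizontal distance between cap and holder_hole0 below 0.006 m and z of cap in the frame of holder_hole0 between -0.004 and 0.004 m and angle between cap's own z axis and vertical below 0.1 rad and linear speed of cap below 0.02 m/s); the robot touches nothing.
It fails at once if the cap is forced on the tank: contact force between them over 45 N (contact force between cap and tank above 45 N).
It fails at once if the cap is dropped: faster than 0.5 m/s while not held (linear speed of cap above 0.5 m/s and contact force between the fingers and cap below 0.1 N).
It fails at once if the oil bottle is moved by more than 30 mm or tipped (distance of oil_bottle from where it was at the start of the episode above 0.03 m or angle between oil_bottle's own z axis and vertical above 0.3 rad).
It fails at once if the hammer is moved by more than 30 mm (distance of hammer from where it was at the start of the episode above 0.03 m).
It fails at once if the offcut is moved by more than 30 mm (distance of offcut from where it was at the start of the episode above 0.03 m).
It also fails if it takes over 72 s, if anything falls off the work surface, if the arm or the gripper's body presses on something with over 40 N, if the wrist force passes 120 N, or if a joint passes its speed limit or range.

ROBOT

A 6-joint arm with a two-finger parallel gripper is mounted at the origin on the work surface. World frame = base frame: x ahead of the robot, y to its left, z up, the work surface at z = 0. Lengths are in m, angles in rad, forces in N, time in s.
With the tool pointing down it reaches from about 0.35 to 0.975 m from the base axis. Payload 4.9 kg.
Tool frame: the origin (TCP) lies on the front face of the gripper's body, between the roots of the fingers; the fingertips stand ctrl.finger_overhang ahead of it and the grasp point (between the pads) lies 54 mm ahead of it (ctrl.finger_overhang is the distance from the TCP to the fingertips, in m); z points along the fingers, y is the line along which they close (so a half turn about z gives the same grasp; the last joint's range is limited). The gripper opens to 85 mm and grips with 20 to 120 N. Pads are 22 mm wide; open, the fingers measure 114 mm over their backs; the gripper's body (76 mm by 85 mm) begins 54 mm behind the grasp point. The pads swing forward as they close: fully open they stand 13 mm farther back than shut.
Start: joints at [-1.278, 0.053, 1.613, -0, 1.476, -0.119], TCP at [0.25, -0.573, 0.304] pointing down, gripper open.
Joint ranges: [-3.01, 3.01], [-1.01, 2.22], [0.06, 2.58], [-1.02, 4.17], [0.09, 2.62], [-3.14, 3.14]. Speed limits (rad/s): [2.57, 2.57, 3.14, 3.14, 3.14, 3.14].

INTERFACE

Orientations are given as a rotation vector (axis times angle).
In Python, from station import ctrl, vision gives the robot as it stands. The module is installed in compiled form; this text tells all that it offers.
- The arm moves only by the tool drive_tool, never from a script. Its argument "rows" is a list of rows, each a list of 2 entries, a list of its own where there are three numbers: the shift along the tool's x, y, z in m, then the turn about the tool's z in rad. A call has 1 to 10 rows; each row shifts and turns the commanded pose from where the row before left it, along the tool's axes as they then stand; what a row does not reach is not made up. A row lasts 1/10 s, in which the tool goes at most 50 mm and 8.59 degrees, less where a joint would pass 70% of its speed; a pose out of reach is approached as far as the arm can. A call with a gripper value outside its range is refused whole. "jaw" is the closure, from 0 (fully open) to 1 (shut), set as the call begins (left out, the last holds). The fingers move at their own pace and stop on an object; "grip_force" is the grip in N (left out, the last holds). Time passes only in rows, so rows that do not move let the fingers close. It gives the time, the measured TCP pose, the force, the opening and the grip force at its end, in the units of the state.
- ctrl.get_obs(): the state, without advancing time (a new reading comes with each control period).
- vision.get_image(name): name is "side" or "top"; returns a dict with "image" (480x640x3 uint8, blue, green, red), "vertical_fov" (degrees; the focal length in pixels is half the picture's height over the tangent of half this angle, whatever the lens; pixels are square), "cx", "cy" (the principal point, pixels), "dist_coeffs" ([k1, k2, p1, p2, k3] as OpenCV has them; the pictures are not rectified), "R" (3x3) and "t" (3): a world point X has camera coordinates R X + t. Camera axes: x right, y down, z forward; pixel columns grow to the right and rows downward; lengths in m; the calibration is good to about 2 mm. A picture is of the moment at which its call begins. There is no depth.
- ctrl.finish_job(): hands the job in; it is judged then, once.
The state is a dict: "t": time; "q": joint angles; "dq": joint speeds; "effort": joint torques, N m; "tool_pos": TCP position; "tool_rot": TCP orientation; "contact_force": force on the tool from outside, world axes, zero at the start; "wrist_torque": the same for the moment, N m; "opening": finger opening in m; "grip_force": force on a finger pad.
Only numpy, scipy, OpenCV 4.12 (cv2) and the standard library are available. Lean on these libraries where they do the work, as an engineer would, in place of code of your own. Each camera call takes 0.05 s, during which the arm holds its last target. There are 200 camera calls.

## Working session

There is one attempt and no reset: what is moved stays moved. The work goes in short steps, Python scripts to look and compute and a tool call to move; the robot and the scene stay as the last step left them, time stands still between calls to the robot, and variables do not carry over. Pictures are saved under pics/ and viewed, at most 10 in all, crops included, and the job is handed in when it is done.

Besides the shell and the picture viewer there is one more tool, called after "Call:" by a JSON object that holds its "api" and its "payload", one argument or row to a line. drive_tool: Moves the arm, as the interface text tells. Its arguments: {"type":"object","properties":{"rows":{"type":"array","items":{"type":"array"}},"jaw":{"type":"number"},"grip_force":{"type":"number"}},"required":["rows"]}

```bash
mkdir -p pics
cat > h.py <<'E'
import numpy as np, cv2
from station import ctrl, vision
def grab(n,f=None):
    d=vision.get_image(n)
    if f: cv2.imwrite('pics/'+f,d['image'])
    d['f']=240/np.tan(np.radians(d['vertical_fov'])/2)
    d['K']=np.array([[d['f'],0,d['cx']],[0,d['f'],d['cy']],[0,0,1]]); d['D']=np.array(d['dist_coeffs'],float)
    d['R']=np.array(d['R']);d['t']=np.array(d['t']); return d
def ray(d,uv):
    p=cv2.undistortPoints(np.array([[uv]],float),d['K'],d['D'])[0,0]
    return -d['R'].T@d['t'], d['R'].T@np.array([p[0],p[1],1])
def plane(d,uv,z):
    o,r=ray(d,uv); return o+r*(z-o[2])/r[2]
def proj(d,X):
    return cv2.projectPoints(np.array([X],float),cv2.Rodrigues(d['R'])[0],d['t'],d['K'],d['D'])[0].reshape(-1,2)
E
python3 - <<'E'
from h import *
for n in('top','side'):
    d=grab(n,n+'0.png'); print(n,-d['R'].T@d['t'],d['R'][2],d['f'])
print(ctrl.get_obs(),ctrl.finger_overhang)
E
```

```text
top [ 0.41896183 -0.02111824  1.24280398] [ 0.14167174  0.00105432 -0.98991313] 539.8553962178657
side [0.29438545 0.92343051 0.84319031] [ 0.22153205 -0.77436913 -0.59268542] 450.1428045719378
{'t': 0.1, 'q': array([-1.27799395e+00,  5.32973672e-02,  1.61417314e+00,  2.73758680e-06,
        1.47597570e+00, -1.19007145e-01]), 'dq': array([ 0.0004272 , -0.00080688, -0.00265465,  0.00230803, -0.00158442,
        0.00117799]), 'effort': array([-3.07595274e-04, -3.94901991e+01, -3.71365070e+01, -7.62695345e-05,
        3.89679961e-03, -5.79224519e-06]), 'tool_pos': array([ 0.25003942, -0.57233542,  0.30277195]), 'tool_rot': array([-3.07342320e+00, -6.41929719e-01,  2.48279394e-04]), 'contact_force': array([-0.85965347,  0.79864401,  0.83615428]), 'wrist_torque': array([-0.03031948, -0.05606583,  0.00887332]), 'grip_force': 0.0, 'opening': 0.08571206351068575} 0.0726
```

View pics/top0.png

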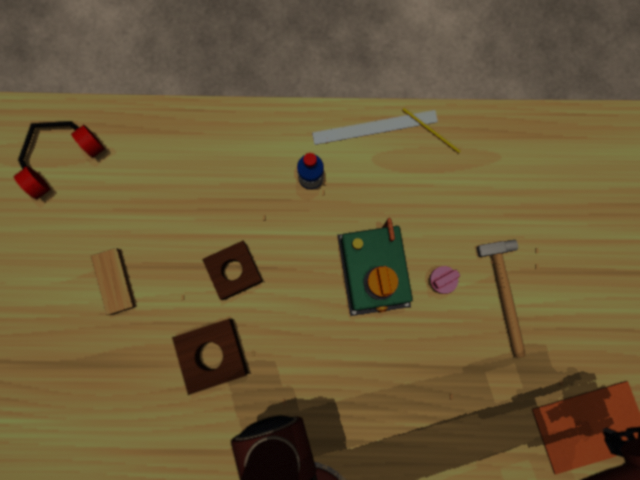

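View pics/side0.png

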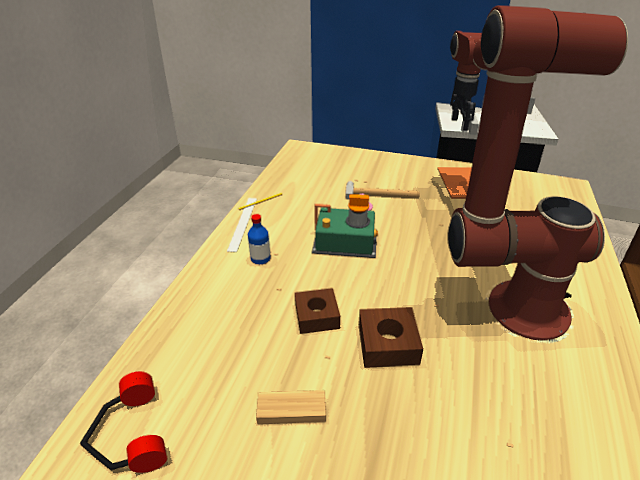

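Top view: orange cap at (382,282) on the green tank, and a pink look-alike at (445,280), which is not wanted. There are two holders: a small one at (233,270) and a large one at (211,356). The bottle is at (311,170), the hammer at (508,300) and the offcut at (112,281). I'll measure the cap and both holders, with one close crop.

```bash
cat > m.py <<'E'
from h import *
d=grab('top'); im=d['image']; hsv=cv2.cvtColor(im,cv2.COLOR_BGR2HSV)
def big(m,box):
    k=np.zeros_like(m);x0,y0,x1,y1=box;k[y0:y1,x0:x1]=m[y0:y1,x0:x1]
    c=cv2.findContours(k,cv2.RETR_EXTERNAL,cv2.CHAIN_APPROX_NONE)[0];return max(c,key=cv2.contourArea)
for name,box in(('small',(195,230,270,305)),('large',(165,310,255,400))):
    c=big(cv2.inRange(hsv,(0,0,0),(179,255,75)),box)
    r=cv2.minAreaRect(c); P=np.array([plane(d,p,.045)[:2] for p in cv2.boxPoints(r)])
    print(name,r,P.mean(0).round(4),np.linalg.norm(P-np.roll(P,1,0),axis=1).round(3))
c=big(cv2.inRange(hsv,(5,150,90),(20,255,255)),(360,260,405,302)); e=cv2.fitEllipse(c);print('cap',e,plane(d,e[0],.135))
c=big(cv2.inRange(hsv,(45,60,20),(90,255,255)),(330,215,420,320)); r=cv2.minAreaRect(c)
P=np.array([plane(d,p,.08)[:2] for p in cv2.boxPoints(r)]);print('tank',P.round(4),P.mean(0))
a=im[215:325,330:430];b=im[225:400,165:275]
a=cv2.resize(a,(545,600),interpolation=3)
b=cv2.resize(b,(250,398),interpolation=3)
o=np.zeros((600,800,3),np.uint8);o[:,:545]=a;o[:398,550:]=b;cv2.imwrite('pics/crop.png',np.clip(o*1.6,0,255).astype(np.uint8))
E
python3 m.py
```

```text
small ((232.6513671875, 270.2848205566406), (46.66532897949219, 47.08198547363281), 65.37643432617188) [0.5278 0.1701] [0.105 0.104 0.105 0.103]
large ((210.52569580078125, 355.5040588378906), (60.3790168762207, 66.40065002441406), 72.4075698852539) [0.3422 0.211 ] [0.129 0.143 0.13  0.141]
cap ((387.73040771484375, 279.71209716796875), (17.25387191772461, 29.3795166015625), 166.5211639404297) [ 0.50418138 -0.16302432  0.135     ]
tank [[ 0.6057 -0.0649]
 [ 0.6296 -0.1958]
 [ 0.4625 -0.2218]
 [ 0.4395 -0.0936]] [ 0.53432742 -0.1440392 ]
```

View pics/crop.png

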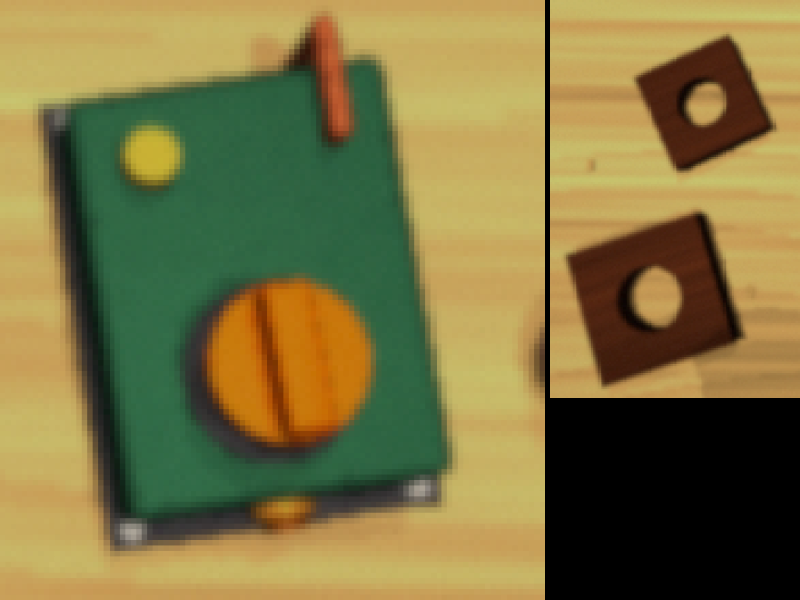

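The crop confirms the orange cap with its bar along the tank's x (yaw about 0.16), with the disc centre near pixel (383,281). The small holder measures about 100 mm and the large one about 135 mm, so the small one is meant. Now I'll refine the cap and the hole in both views.

```bash
cat > m2.py <<'E'
from h import *
S=6
def crop(d,x0,y0,x1,y1): return cv2.resize(d['image'][y0:y1,x0:x1],None,fx=S,fy=S,interpolation=cv2.INTER_CUBIC)
def full(p,x0,y0): return (np.array(p)+.5)/S-.5+[x0,y0]
T=grab('top');D=grab('side')
# cap
b=(360,258,408,304);h=cv2.cvtColor(crop(T,*b),cv2.COLOR_BGR2HSV)
m=cv2.inRange(h,(5,140,45),(25,255,255))
c=max(cv2.findContours(m,0,1)[0],key=cv2.contourArea)
(q,r)=cv2.minEnclosingCircle(c);q=full(q,*b[:2]);print('cap top',q,r/S,plane(T,q,.138),plane(T,q,.135))
cv2.drawContours(v:=crop(T,*b),[c],-1,(255,0,0),1)
b2=(335,185,385,225);h=cv2.cvtColor(crop(D,*b2),cv2.COLOR_BGR2HSV)
m=cv2.inRange(h,(5,140,60),(25,255,255));c=max(cv2.findContours(m,0,1)[0],key=cv2.contourArea)
cv2.drawContours(v2:=crop(D,*b2),[c],-1,(255,0,0),1)
x,y,w,hh=cv2.boundingRect(c);print('cap side box',full((x,y),*b2[:2]),full((x+w,y+hh),*b2[:2]))
# hole
vs=[v,v2]
for d,b,lo,hi in((T,(198,236,268,304),45,90),(D,(288,284,346,338),50,200)):
    k=crop(d,*b);V=cv2.cvtColor(k,cv2.COLOR_BGR2HSV)[...,2]
    print(np.percentile(V[130:280:10,60:360:10],[5,25,50,75,95]))
    vs.append(k)
H=max(v.shape[0] for v in vs)
o=np.zeros((850,850,3),np.uint8)
for v,(x,y) in zip(vs,((0,0),(430,0),(0,420),(430,420))): o[y:y+v.shape[0],x:x+v.shape[1]]=np.clip(v*1.5,0,255)[:850-y,:850-x]
cv2.imwrite('pics/c2.png',cv2.resize(o,(600,600)))
for X in((.4998,-.1497,.132),(.4998,-.1497,.138)):print(proj(T,X),proj(D,X))
E
python3 m2.py
```

```text
cap top [382.45692698 280.96971639] 15.746370951334635 [ 0.50122693 -0.15184883  0.138     ] [ 0.50145031 -0.15220381  0.135     ]
cap side box [347.41666667 193.25      ] [369.08333333 211.75      ]
[ 27.45  45.    47.    67.25 124.55]
[ 40.  45.  99. 109. 238.]
[[381.069122   281.86155153]] [[358.7239239  206.08838973]]
[[381.40820244 281.65274386]] [[358.81655182 204.34225244]]
```

View pics/c2.png

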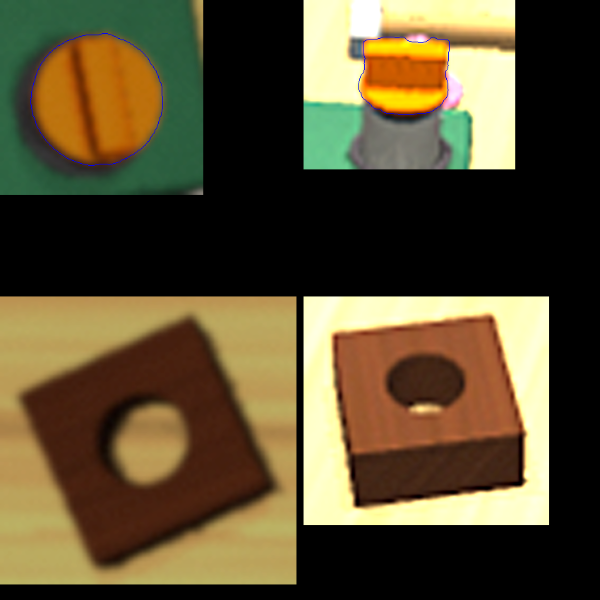

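Top left shows the disc outlined cleanly and top right the cap on its neck. The lower panels show the hole mouth at about (231.9,270.1) in the top picture and (316.5,304.0) in the side picture. I'll cast rays for these.

Run:
```python
from h import *
T=grab('top');D=grab('side')
f=lambda p,o:(np.array(p)*850/600-o[0]+.5)/6-.5+np.array(o[1])
t=lambda p:plane(T,f(p,(np.array([0,420]),(198,236))),.045)[:2]
s=lambda p:plane(D,f(p,(np.array([430,420]),(288,284))),.045)[:2]
print('hole',t((143.5,441)),s((426,383)))
C=np.array([s(p) for p in((333,334),(492,317),(523,432),(350,454))]);print('side corners',C,C.mean(0),np.linalg.norm(C-np.roll(C,1,0),axis=1))
C=np.array([t(p) for p in((20,397),(191,317),(266,485),(97,563))]);print('top corners',C,C.mean(0),np.linalg.norm(C-np.roll(C,1,0),axis=1))
from scipy.spatial.transform import Rotation as R
print(R.from_rotvec(ctrl.get_obs()['tool_rot']).as_matrix().round(3))
```

```text
hole [0.52875614 0.1728186 ] [0.52914497 0.17703101]
side corners [[0.59426985 0.1535636 ]
 [0.50690019 0.11311161]
 [0.46536956 0.19875629]
 [0.55393252 0.24156227]] [0.53011803 0.17674844] [0.09680323 0.0962799  0.095183   0.09836539]
top corners [[0.55114076 0.23848189]
 [0.59487842 0.15011853]
 [0.50647481 0.10791735]
 [0.46475605 0.19463071]] [0.52931251 0.17278712] [0.09687747 0.09859547 0.09795988 0.09622714]
[[ 0.916  0.4   -0.   ]
 [ 0.4   -0.916  0.   ]
 [ 0.    -0.    -1.   ]]
```

Call:
{"api": "drive_tool", "payload": {
  "rows": [
    [[0,0,0],0.125],
    [[0,0,0],0.124],
    [[0.0226,-0.0268,0],0],
    [[0.0226,-0.0268,0],0],
    [[0.0226,-0.0268,0],0],
    [[0.0226,-0.0268,0],0],
    [[0.0226,-0.0268,0],0],
    [[0.0226,-0.0268,0],0],
    [[0.0226,-0.0268,0],0],
    [[0.0226,-0.0268,0],0]
  ],
  "jaw": 0
}}

```text
t: 1.35
tool_pos: [0.3943, -0.3306, 0.304]
tool_rot: [3.131, 0.255, 0.0]
contact_force: [1.0, -0.5, 0.1]
opening: 0.0855
grip_force: 0.0
```

Call:
{"api": "drive_tool", "payload": {
  "rows": [
    [[0.0226,-0.0268,0],0],
    [[0.0226,-0.0268,0],0],
    [[0.0226,-0.0268,0],0],
    [[0.0226,-0.0268,0],0],
    [[0.0226,-0.0268,0],0],
    [[0.0226,-0.0268,0],0],
    [[0,0,0],0],
    [[0,0,0],0]
  ]
}}

```text
t: 2.15
tool_pos: [0.5017, -0.1508, 0.3039]
tool_rot: [3.131, 0.258, -0.001]
contact_force: [0.8, -0.8, 0.8]
opening: 0.0854
grip_force: 0.0
```

```bash
cat > s.py <<'E'
from h import *
from scipy.spatial.transform import Rotation as R
import sys
o=ctrl.get_obs();M=R.from_rotvec(o['tool_rot']).as_matrix()
print('t',o['t'],'pos',o['tool_pos'].round(4),'yaw',np.arctan2(M[1,0],M[0,0]).round(4),'z',M[:,2].round(3),'F',o['contact_force'].round(2),'T',o['wrist_torque'].round(3),'op',o['opening'],'q',o['q'].round(3))
if len(sys.argv)>1:
    print('tool delta',(M.T@(np.array([float(a) for a in sys.argv[1:4]])-o['tool_pos'])).round(4))
E
python3 s.py .5007 -.1505 .214
```

```text
t 2.15 pos [ 0.5017 -0.1508  0.3039] yaw 0.1644 z [-0. -0. -1.] F [ 0.75 -0.75  0.84] T [ 0.02   0.004 -0.016] op 0.0854098950541685 q [-4.340e-01 -1.920e-01  1.845e+00 -1.000e-03  1.488e+00  9.720e-01]
tool delta [-0.0009 -0.0005  0.0899]
```

Call:
{"api": "drive_tool", "payload": {
  "rows": [
    [[-0.001,0,0.02],0],
    [[0,0,0.02],0],
    [[0,0,0.02],0],
    [[0,0,0.015],0],
    [[0,0,0.01],0],
    [[0,0,0.005],0],
    [[0,0,0],0]
  ]
}}

```text
t: 2.85
tool_pos: [0.5004, -0.1516, 0.2135]
tool_rot: [-3.131, -0.255, 0.001]
contact_force: [-0.2, -0.5, 0.0]
opening: 0.0855
grip_force: 0.0
```

Call:
{"api": "drive_tool", "payload": {
  "rows": [
    [[0,0,0],0],
    [[0,0,0],0],
    [[0,0,0],0],
    [[0,0,0],0],
    [[0,0,0],0],
    [[0,0,0],0],
    [[0,0,0],0],
    [[0,0,0],0],
    [[0,0,0],0],
    [[0,0,0],0]
  ],
  "jaw": 1,
  "grip_force": 20
}}

```text
t: 3.85
tool_pos: [0.5008, -0.1515, 0.2144]
tool_rot: [3.131, 0.255, 0.001]
contact_force: [-0.5, -0.7, 4.6]
opening: 0.0175
grip_force: 25.7
```

```bash
python3 s.py
python3 - <<'E'
from h import *
d=grab('side');cv2.imwrite('pics/g.png',cv2.resize(d['image'][130:270,290:430],(600,600),interpolation=3))
E
```

```text
t 3.85 pos [ 0.5008 -0.1515  0.2144] yaw 0.1628 z [ 0.001 -0.    -1.   ] F [-0.52 -0.71  4.6 ] T [-0.053  0.045 -0.034] op 0.017530398026812194 q [-0.436 -0.12   1.934 -0.     1.326  0.972]
```

View pics/g.png

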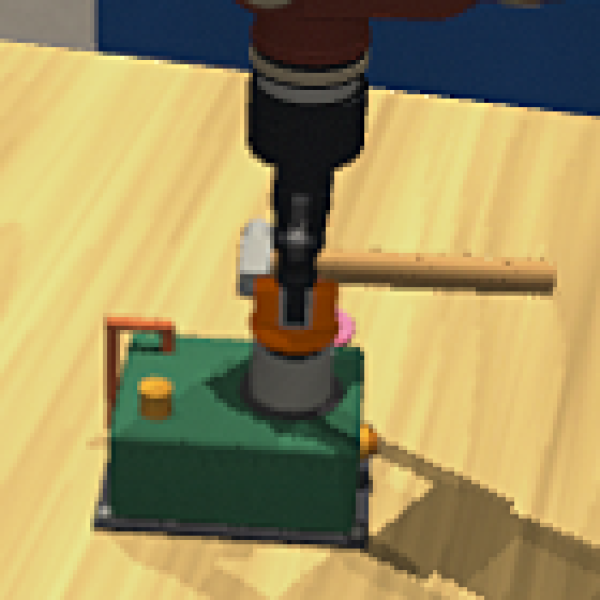

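The gripper is on the cap's bar, at (296,300) in the crop, with small forces. I'll firm the grip and press in small steps.

Call:
{"api": "drive_tool", "payload": {
  "rows": [
    [[0,0,0],0],
    [[0,0,0],0],
    [[0,0,0],0]
  ],
  "grip_force": 60
}}

```text
t: 4.2
tool_pos: [0.5008, -0.1515, 0.2142]
tool_rot: [3.131, 0.255, 0.001]
contact_force: [1.2, 0.3, 3.7]
opening: 0.0166
grip_force: 62.3
```

Call:
{"api": "drive_tool", "payload": {
  "rows": [
    [[0,0,0.001],0],
    [[0,0,0.001],0],
    [[0,0,0],0],
    [[0,0,0],0]
  ]
}}

```text
t: 4.6
tool_pos: [0.5008, -0.1515, 0.2123]
tool_rot: [3.131, 0.255, 0.001]
contact_force: [-0.2, -0.7, 6.6]
opening: 0.0169
grip_force: 62.5
```

Call:
{"api": "drive_tool", "payload": {
  "rows": [
    [[0,0,0.001],0],
    [[0,0,0],0],
    [[0,0,0],0]
  ]
}}

```text
t: 4.9
tool_pos: [0.5008, -0.1515, 0.2114]
tool_rot: [3.131, 0.255, 0.001]
contact_force: [-0.4, 0.1, 6.3]
opening: 0.0172
grip_force: 62.5
```

Call:
{"api": "drive_tool", "payload": {
  "rows": [
    [[0,0,0.0005],0],
    [[0,0,0],0],
    [[0,0,0],0]
  ]
}}

```text
t: 5.2
tool_pos: [0.5008, -0.1515, 0.211]
tool_rot: [3.131, 0.255, 0.001]
contact_force: [-0.3, -0.1, 7.0]
opening: 0.0166
grip_force: 62.5
```

Call:
{"api": "drive_tool", "payload": {
  "rows": [
    [[0,0,0.0005],0],
    [[0,0,0],0],
    [[0,0,0],0]
  ]
}}

```text
t: 5.5
tool_pos: [0.5008, -0.1515, 0.2106]
tool_rot: [3.131, 0.255, 0.001]
contact_force: [-0.3, 0.1, 6.7]
opening: 0.017
grip_force: 62.6
```

Call:
{"api": "drive_tool", "payload": {
  "rows": [
    [[0,0,0.0005],0],
    [[0,0,0],0],
    [[0,0,0],0]
  ]
}}

```text
t: 5.8
tool_pos: [0.5008, -0.1515, 0.2101]
tool_rot: [3.131, 0.256, 0.001]
contact_force: [-1.0, -0.3, 7.0]
opening: 0.0173
grip_force: 62.7
```

Call:
{"api": "drive_tool", "payload": {
  "rows": [
    [[0,0,0.0005],0],
    [[0,0,0],0],
    [[0,0,0],0]
  ]
}}

```text
t: 6.1
tool_pos: [0.5008, -0.1515, 0.2097]
tool_rot: [3.131, 0.255, 0.001]
contact_force: [-1.0, 0.4, 7.8]
opening: 0.0169
grip_force: 62.7
```

Call:
{"api": "drive_tool", "payload": {
  "rows": [
    [[0,0,0.0005],0],
    [[0,0,0],0],
    [[0,0,0],0]
  ]
}}

```text
t: 6.4
tool_pos: [0.5009, -0.1515, 0.2093]
tool_rot: [3.131, 0.256, 0.001]
contact_force: [0.1, 0.4, 7.8]
opening: 0.017
grip_force: 62.8
```

Call:
{"api": "drive_tool", "payload": {
  "rows": [
    [[0,0,0.0005],0],
    [[0,0,0],0],
    [[0,0,0],0]
  ]
}}

```text
t: 6.7
tool_pos: [0.5009, -0.1515, 0.2088]
tool_rot: [3.131, 0.255, 0.001]
contact_force: [-1.2, -0.1, 9.0]
opening: 0.0169
grip_force: 62.9
```

Call:
{"api": "drive_tool", "payload": {
  "rows": [
    [[0,0,0.0005],0],
    [[0,0,0],0],
    [[0,0,0],0]
  ]
}}

```text
t: 7.0
tool_pos: [0.5009, -0.1515, 0.2084]
tool_rot: [3.131, 0.255, 0.001]
contact_force: [-2.2, -0.2, 8.5]
opening: 0.0174
grip_force: 62.9
```

Call:
{"api": "drive_tool", "payload": {
  "rows": [
    [[0,0,0.0005],0],
    [[0,0,0],0],
    [[0,0,0],0]
  ]
}}

```text
t: 7.3
tool_pos: [0.5009, -0.1515, 0.208]
tool_rot: [3.131, 0.255, 0.001]
contact_force: [-0.8, 0.1, 9.1]
opening: 0.0169
grip_force: 63.0
```

Call:
{"api": "drive_tool", "payload": {
  "rows": [
    [[0,0,0.0005],0],
    [[0,0,0],0],
    [[0,0,0],0]
  ]
}}

```text
t: 7.6
tool_pos: [0.5009, -0.1515, 0.2076]
tool_rot: [3.131, 0.256, 0.001]
contact_force: [-1.4, 0.5, 8.8]
opening: 0.0172
grip_force: 63.0
```

Call:
{"api": "drive_tool", "payload": {
  "rows": [
    [[0,0,0.0005],0],
    [[0,0,0],0],
    [[0,0,0],0]
  ]
}}

```text
t: 7.9
tool_pos: [0.5009, -0.1515, 0.2071]
tool_rot: [3.131, 0.255, 0.001]
contact_force: [-1.3, -0.0, 10.3]
opening: 0.0168
grip_force: 63.1
```

Call:
{"api": "drive_tool", "payload": {
  "rows": [
    [[0,0,0.0005],0],
    [[0,0,0],0],
    [[0,0,0],0]
  ]
}}

```text
t: 8.2
tool_pos: [0.5009, -0.1515, 0.2067]
tool_rot: [3.131, 0.255, 0.001]
contact_force: [-1.6, 0.9, 9.5]
opening: 0.0166
grip_force: 63.1
```

Call:
{"api": "drive_tool", "payload": {
  "rows": [
    [[0,0,0.0005],0],
    [[0,0,0],0],
    [[0,0,0],0]
  ]
}}

```text
t: 8.5
tool_pos: [0.5009, -0.1515, 0.2062]
tool_rot: [3.131, 0.256, 0.001]
contact_force: [-1.8, -0.0, 10.4]
opening: 0.0167
grip_force: 63.2
```

Call:
{"api": "drive_tool", "payload": {
  "rows": [
    [[0,0,0.0005],0],
    [[0,0,0],0],
    [[0,0,0],0]
  ]
}}

```text
t: 8.8
tool_pos: [0.5009, -0.1515, 0.2058]
tool_rot: [3.131, 0.255, 0.001]
contact_force: [-2.1, -0.3, 10.1]
opening: 0.0168
grip_force: 63.2
```

Call:
{"api": "drive_tool", "payload": {
  "rows": [
    [[0,0,0.0005],0],
    [[0,0,0],0],
    [[0,0,0],0]
  ]
}}

```text
t: 9.1
tool_pos: [0.5009, -0.1515, 0.2054]
tool_rot: [3.131, 0.256, 0.001]
contact_force: [-3.1, 1.1, 10.6]
opening: 0.0169
grip_force: 63.3
```

Call:
{"api": "drive_tool", "payload": {
  "rows": [
    [[0,0,0.0005],0],
    [[0,0,0],0],
    [[0,0,0],0]
  ]
}}

```text
t: 9.4
tool_pos: [0.501, -0.1515, 0.2052]
tool_rot: [3.131, 0.256, 0.001]
contact_force: [-2.7, 0.1, 12.9]
opening: 0.0172
grip_force: 63.5
```

Call:
{"api": "drive_tool", "payload": {
  "rows": [
    [[0,0,0.0004],0],
    [[0,0,0],0],
    [[0,0,0],0]
  ]
}}

```text
t: 9.7
tool_pos: [0.501, -0.1515, 0.2051]
tool_rot: [3.131, 0.256, 0.001]
contact_force: [-3.3, 0.1, 13.7]
opening: 0.0169
grip_force: 63.7
```

Call:
{"api": "drive_tool", "payload": {
  "rows": [
    [[0,0,-0.0007],0],
    [[0,0,-0.0006],0],
    [[0,0,0],0],
    [[0,0,0],0]
  ]
}}

```text
t: 10.1
tool_pos: [0.5009, -0.1515, 0.2058]
tool_rot: [3.131, 0.256, 0.001]
contact_force: [-2.5, 0.9, 9.5]
opening: 0.0172
grip_force: 63.2
```

```bash
python3 s.py
```

```text
t 10.1 pos [ 0.5009 -0.1515  0.2058] yaw 0.1629 z [ 0.001 -0.    -1.   ] F [-2.46  0.9   9.51] T [0.147 0.493 0.053] op 0.017150112863498955 q [-0.436 -0.11   1.941 -0.     1.31   0.972]
```

Call:
{"api": "drive_tool", "payload": {
  "rows": [
    [[0,0,-0.0004],0],
    [[0,0,0],-0.03],
    [[0,0,0],-0.03],
    [[0,0,0],0],
    [[0,0,0],0]
  ]
}}

```text
t: 10.6
tool_pos: [0.501, -0.1516, 0.2062]
tool_rot: [3.121, 0.349, 0.002]
contact_force: [-1.7, -0.0, 9.7]
opening: 0.0171
grip_force: 63.1
```

```bash
python3 s.py
```

```text
t 10.6 pos [ 0.501  -0.1516  0.2062] yaw 0.2229 z [ 0.001 -0.001 -1.   ] F [-1.71 -0.02  9.68] T [0.107 0.347 0.013] op 0.017064724863135306 q [-0.436 -0.111  1.941 -0.     1.311  0.912]
```

Call:
{"api": "drive_tool", "payload": {
  "rows": [
    [[0,0,0],-0.04],
    [[0,0,0],-0.04],
    [[0,0,0],0]
  ]
}}

```text
t: 10.9
tool_pos: [0.5011, -0.1516, 0.2063]
tool_rot: [3.105, 0.475, 0.002]
contact_force: [-1.2, -0.4, 10.1]
opening: 0.0169
grip_force: 63.1
```

```bash
python3 s.py
```

```text
t 10.9 pos [ 0.5011 -0.1516  0.2063] yaw 0.3035 z [ 0.002 -0.001 -1.   ] F [-1.21 -0.36 10.13] T [ 0.066  0.338 -0.055] op 0.016948579074370296 q [-0.436 -0.111  1.94   0.     1.31   0.831]
```

Call:
{"api": "drive_tool", "payload": {
  "rows": [
    [[0,0,0],-0.06],
    [[0,0,0],-0.06],
    [[0,0,0],-0.06],
    [[0,0,0],0],
    [[0,0,0],0]
  ]
}}

```text
t: 11.4
tool_pos: [0.5013, -0.1517, 0.2063]
tool_rot: [3.049, 0.751, 0.003]
contact_force: [-0.7, 0.6, 9.3]
opening: 0.0168
grip_force: 63.1
```

Call:
{"api": "drive_tool", "payload": {
  "rows": [
    [[0,0,0],-0.06],
    [[0,0,0],-0.06],
    [[0,0,0],-0.06],
    [[0,0,0],0],
    [[0,0,0],0]
  ]
}}

```text
t: 11.9
tool_pos: [0.5014, -0.1517, 0.2064]
tool_rot: [2.969, 1.022, 0.003]
contact_force: [-1.0, -0.9, 10.4]
opening: 0.0167
grip_force: 63.1
```

```bash
python3 s.py
```

```text
t 11.9 pos [ 0.5014 -0.1517  0.2064] yaw 0.6629 z [ 0.002 -0.001 -1.   ] F [-1.02 -0.94 10.35] T [-0.052  0.177  0.051] op 0.01665684551795384 q [-0.436 -0.111  1.94   0.     1.31   0.472]
```

Call:
{"api": "drive_tool", "payload": {
  "rows": [
    [[0,0,0.0002],-0.06],
    [[0,0,0],-0.06],
    [[0,0,0],-0.06],
    [[0,0,0],-0.06],
    [[0,0,0],0],
    [[0,0,0],0]
  ]
}}

```text
t: 12.5
tool_pos: [0.5014, -0.1517, 0.2063]
tool_rot: [2.825, 1.37, 0.003]
contact_force: [-0.4, -0.7, 9.8]
opening: 0.0168
grip_force: 63.1
```

```bash
python3 s.py
```

```text
t 12.5 pos [ 0.5014 -0.1517  0.2063] yaw 0.9029 z [ 0.003 -0.001 -1.   ] F [-0.45 -0.7   9.76] T [ 0.092  0.146 -0.01 ] op 0.01684189779408138 q [-0.436 -0.111  1.94   0.     1.309  0.232]
```

Call:
{"api": "drive_tool", "payload": {
  "rows": [
    [[0,0,0],-0.03],
    [[0,0,0],-0.03],
    [[0,0,0],0],
    [[0,0,0],0]
  ]
}}

```text
t: 12.9
tool_pos: [0.5015, -0.1517, 0.2063]
tool_rot: [2.783, 1.454, 0.003]
contact_force: [-0.1, 1.3, 9.7]
opening: 0.0169
grip_force: 63.1
```

```bash
python3 s.py
```

```text
t 12.9 pos [ 0.5015 -0.1517  0.2063] yaw 0.9628 z [ 0.003 -0.001 -1.   ] F [-0.06  1.26  9.74] T [0.003 0.1   0.041] op 0.016884953439938424 q [-0.436 -0.111  1.94   0.     1.309  0.172]
```

Call:
{"api": "drive_tool", "payload": {
  "rows": [
    [[0,0,0],-0.03],
    [[0,0,0],0],
    [[0,0,0],0]
  ]
}}

```text
t: 13.2
tool_pos: [0.5015, -0.1517, 0.2063]
tool_rot: [2.761, 1.495, 0.003]
contact_force: [-1.3, 0.4, 10.3]
opening: 0.0169
grip_force: 63.1
```

```bash
python3 s.py
```

```text
t 13.2 pos [ 0.5015 -0.1517  0.2063] yaw 0.9928 z [ 0.003 -0.001 -1.   ] F [-1.29  0.38 10.27] T [ 0.057  0.098 -0.002] op 0.016908742733906135 q [-0.436 -0.111  1.94   0.     1.309  0.142]
```

Call:
{"api": "drive_tool", "payload": {
  "rows": [
    [[0,0,0],-0.03],
    [[0,0,0],0],
    [[0,0,0],0]
  ]
}}

```text
t: 13.5
tool_pos: [0.5015, -0.1517, 0.2063]
tool_rot: [2.738, 1.536, 0.003]
contact_force: [-0.6, 1.1, 9.4]
opening: 0.0167
grip_force: 63.1
```

```bash
python3 s.py
```

```text
t 13.5 pos [ 0.5015 -0.1517  0.2063] yaw 1.0228 z [ 0.003 -0.001 -1.   ] F [-0.58  1.08  9.39] T [ 0.042  0.118 -0.008] op 0.016741680721100115 q [-0.436 -0.111  1.94   0.     1.309  0.112]
```

Call:
{"api": "drive_tool", "payload": {
  "rows": [
    [[0,0,0],-0.03],
    [[0,0,0],0],
    [[0,0,0],0]
  ]
}}

```text
t: 13.8
tool_pos: [0.5015, -0.1517, 0.2063]
tool_rot: [2.714, 1.577, 0.003]
contact_force: [-0.7, -0.2, 10.1]
opening: 0.0169
grip_force: 63.1
```

```bash
python3 s.py
```

```text
t 13.8 pos [ 0.5015 -0.1517  0.2063] yaw 1.0528 z [ 0.003 -0.001 -1.   ] F [-0.73 -0.18 10.07] T [ 0.052  0.092 -0.039] op 0.016898308481060616 q [-0.436 -0.111  1.94   0.     1.309  0.082]
```

Call:
{"api": "drive_tool", "payload": {
  "rows": [
    [[0,0,0],-0.03],
    [[0,0,0],0],
    [[0,0,0],0]
  ]
}}

```text
t: 14.1
tool_pos: [0.5015, -0.1517, 0.2063]
tool_rot: [2.69, 1.618, 0.003]
contact_force: [-0.4, 0.1, 10.1]
opening: 0.0168
grip_force: 63.1
```

```bash
python3 s.py
```

```text
t 14.1 pos [ 0.5015 -0.1517  0.2063] yaw 1.0829 z [ 0.003 -0.001 -1.   ] F [-0.36  0.07 10.13] T [0.023 0.048 0.023] op 0.01680460438077966 q [-0.436 -0.111  1.94   0.     1.309  0.052]
```

Call:
{"api": "drive_tool", "payload": {
  "rows": [
    [[0,0,0],-0.03],
    [[0,0,0],0],
    [[0,0,0],0]
  ]
}}

```text
t: 14.4
tool_pos: [0.5014, -0.1517, 0.2063]
tool_rot: [2.666, 1.658, 0.002]
contact_force: [0.4, 0.6, 9.8]
opening: 0.017
grip_force: 63.1
```

```bash
python3 s.py
```

```text
t 14.4 pos [ 0.5014 -0.1517  0.2063] yaw 1.1126 z [ 0.002 -0.001 -1.   ] F [0.4  0.56 9.82] T [ 0.028  0.175 -0.037] op 0.01695469305402086 q [-0.436 -0.111  1.94   0.     1.309  0.022]
```

Call:
{"api": "drive_tool", "payload": {
  "rows": [
    [[0,0,0],-0.03],
    [[0,0,0],0],
    [[0,0,0],0]
  ]
}}

```text
t: 14.7
tool_pos: [0.5013, -0.1517, 0.2063]
tool_rot: [2.641, 1.698, 0.002]
contact_force: [-0.6, 0.2, 11.0]
opening: 0.0168
grip_force: 63.2
```

```bash
python3 s.py
```

```text
t 14.7 pos [ 0.5013 -0.1517  0.2063] yaw 1.1424 z [ 0.002 -0.001 -1.   ] F [-0.65  0.21 11.03] T [ 0.059  0.294 -0.12 ] op 0.016754806095773192 q [-0.436 -0.111  1.94   0.     1.31  -0.008]
```

Call:
{"api": "drive_tool", "payload": {
  "rows": [
    [[0,0,0],-0.015],
    [[0,0,0],0],
    [[0,0,0],0]
  ]
}}

```text
t: 15.0
tool_pos: [0.5012, -0.1517, 0.2063]
tool_rot: [2.629, 1.717, 0.002]
contact_force: [-1.4, 0.1, 10.4]
opening: 0.0168
grip_force: 63.2
```

```bash
python3 s.py
```

```text
t 15.0 pos [ 0.5012 -0.1517  0.2063] yaw 1.1572 z [ 0.002 -0.001 -1.   ] F [-1.41  0.07 10.41] T [ 0.017  0.346 -0.197] op 0.016766935182894623 q [-0.436 -0.111  1.94   0.     1.31  -0.023]
```

That is the stop, touched at yaw of about 1.12. I'll back off 0.05 rad and let the cap rise.

Call:
{"api": "drive_tool", "payload": {
  "rows": [
    [[0,0,0],0.025],
    [[0,0,0],0.025],
    [[0,0,0],0]
  ]
}}

```text
t: 15.3
tool_pos: [0.5013, -0.1517, 0.2062]
tool_rot: [2.67, 1.651, 0.002]
contact_force: [-1.3, 0.4, 10.4]
opening: 0.0171
grip_force: 63.2
```

Call:
{"api": "drive_tool", "payload": {
  "rows": [
    [[0,0,-0.002],0],
    [[0,0,-0.002],0],
    [[0,0,-0.002],0],
    [[0,0,-0.002],0],
    [[0,0,0],0]
  ]
}}

```text
t: 15.8
tool_pos: [0.5012, -0.1517, 0.2134]
tool_rot: [2.67, 1.652, 0.002]
contact_force: [0.9, -1.1, 4.9]
opening: 0.0168
grip_force: 62.4
```

Call:
{"api": "drive_tool", "payload": {
  "rows": [
    [[0,0,-0.001],0],
    [[0,0,-0.001],0],
    [[0,0,-0.001],0],
    [[0,0,0],0]
  ]
}}

```text
t: 16.2
tool_pos: [0.5009, -0.1515, 0.2158]
tool_rot: [2.671, 1.652, 0.001]
contact_force: [3.1, -2.1, 3.5]
opening: 0.017
grip_force: 62.2
```

```bash
python3 s.py
```

```text
t 16.2 pos [ 0.5009 -0.1515  0.2158] yaw 1.1077 z [ 0.001 -0.001 -1.   ] F [ 3.05 -2.06  3.52] T [-0.35  -0.744  0.042] op 0.01700557678291843 q [-0.436 -0.121  1.933  0.     1.328  0.027]
```

Call:
{"api": "drive_tool", "payload": {
  "rows": [
    [[0,0,0],0],
    [[0,0,0],0],
    [[0,0,0],0]
  ]
}}

```text
t: 16.5
tool_pos: [0.5009, -0.1515, 0.2157]
tool_rot: [2.671, 1.652, 0.001]
contact_force: [3.9, -2.0, 4.1]
opening: 0.0168
grip_force: 62.3
```

Call:
{"api": "drive_tool", "payload": {
  "rows": [
    [[0,0,-0.001],0],
    [[0,0,0],0],
    [[0,0,0],0]
  ]
}}

```text
t: 16.8
tool_pos: [0.5008, -0.1515, 0.2164]
tool_rot: [2.671, 1.652, 0.001]
contact_force: [4.4, -3.0, 1.6]
opening: 0.0171
grip_force: 62.0
```

```bash
python3 s.py
```

```text
t 16.8 pos [ 0.5008 -0.1515  0.2164] yaw 1.1077 z [ 0.001 -0.    -1.   ] F [ 4.42 -3.01  1.59] T [-0.521 -0.983 -0.025] op 0.01710699540300691 q [-0.436 -0.122  1.933 -0.     1.33   0.027]
```

Side load shows along the tool's -y, so I'll shift slightly to relieve it.

Call:
{"api": "drive_tool", "payload": {
  "rows": [
    [[0,0.0007,0],0],
    [[0,0,0],0],
    [[0,0,0],0]
  ]
}}

```text
t: 17.1
tool_pos: [0.501, -0.1516, 0.2163]
tool_rot: [-2.671, -1.652, 0.001]
contact_force: [2.4, -1.5, 2.7]
opening: 0.0167
grip_force: 62.3
```

```bash
python3 s.py
```

```text
t 17.1 pos [ 0.501  -0.1516  0.2163] yaw 1.1078 z [-0.001  0.    -1.   ] F [ 2.43 -1.53  2.72] T [-0.386 -0.572 -0.051] op 0.016696222889567257 q [-0.436 -0.121  1.932 -0.     1.331  0.027]
```

Call:
{"api": "drive_tool", "payload": {
  "rows": [
    [[0,0.0007,0],0],
    [[0,0,0],0],
    [[0,0,0],0]
  ]
}}

```text
t: 17.4
tool_pos: [0.5013, -0.1517, 0.2161]
tool_rot: [-2.67, -1.652, 0.002]
contact_force: [0.6, -0.8, 4.4]
opening: 0.0169
grip_force: 62.4
```

Call:
{"api": "drive_tool", "payload": {
  "rows": [
    [[0,0,-0.001],0],
    [[0,0,0],0],
    [[0,0,0],0]
  ]
}}

```text
t: 17.7
tool_pos: [0.5013, -0.1517, 0.2169]
tool_rot: [-2.67, -1.652, 0.002]
contact_force: [-0.9, -0.3, 1.1]
opening: 0.0172
grip_force: 62.0
```

```bash
python3 s.py
```

```text
t 17.7 pos [ 0.5013 -0.1517  0.2169] yaw 1.1078 z [-0.002  0.001 -1.   ] F [-0.91 -0.3   1.1 ] T [ 0.051  0.124 -0.001] op 0.017218772930718974 q [-0.436 -0.12   1.93   0.     1.333  0.027]
```

Call:
{"api": "drive_tool", "payload": {
  "rows": [
    [[0,0,-0.001],0],
    [[0,0,-0.001],0],
    [[0,0,0],0]
  ]
}}

```text
t: 18.0
tool_pos: [0.5014, -0.1518, 0.2191]
tool_rot: [-2.671, -1.652, 0.001]
contact_force: [-1.4, 0.7, 1.3]
opening: 0.0172
grip_force: 61.9
```

Call:
{"api": "drive_tool", "payload": {
  "rows": [
    [[0,0,-0.001],0],
    [[0,0,-0.001],0],
    [[0,0,0],0]
  ]
}}

```text
t: 18.3
tool_pos: [0.5017, -0.1519, 0.2213]
tool_rot: [-2.671, -1.652, 0.0]
contact_force: [-1.5, -0.3, 0.1]
opening: 0.0169
grip_force: 61.6
```

```bash
python3 s.py
```

```text
t 18.3 pos [ 0.5017 -0.1519  0.2213] yaw 1.1078 z [-0.001  0.    -1.   ] F [-1.53 -0.3   0.14] T [ 0.086  0.244 -0.008] op 0.016866743366365445 q [-0.436 -0.124  1.926  0.     1.34   0.027]
```

Rising freely. Continue.

Call:
{"api": "drive_tool", "payload": {
  "rows": [
    [[0,0,-0.001],0],
    [[0,0,-0.001],0],
    [[0,0,-0.001],0],
    [[0,0,-0.001],0],
    [[0,0,0],0]
  ]
}}

```text
t: 18.8
tool_pos: [0.5021, -0.1521, 0.2258]
tool_rot: [2.671, 1.652, 0.001]
contact_force: [0.9, 0.6, -1.7]
opening: 0.0171
grip_force: 61.5
```

Call:
{"api": "drive_tool", "payload": {
  "rows": [
    [[0,0,-0.002],0],
    [[0,0,-0.002],0],
    [[0,0,-0.002],0],
    [[0,0,0],0]
  ]
}}

```text
t: 19.2
tool_pos: [0.5021, -0.1521, 0.2321]
tool_rot: [2.671, 1.652, 0.001]
contact_force: [-0.2, 0.2, -0.9]
opening: 0.0172
grip_force: 61.5
```

```bash
python3 s.py
```

```text
t 19.2 pos [ 0.5021 -0.1521  0.2321] yaw 1.1078 z [ 0.001 -0.    -1.   ] F [-0.23  0.22 -0.92] T [-0.005  0.03  -0.02 ] op 0.017213784609367233 q [-0.436 -0.134  1.917  0.     1.358  0.027]
```

Call:
{"api": "drive_tool", "payload": {
  "rows": [
    [[0,0,-0.01],0],
    [[0,0,-0.02],0],
    [[0,0,-0.02],0],
    [[0,0,-0.02],0],
    [[0,0,-0.015],0],
    [[0,0,0],0],
    [[0,0,0],0]
  ]
}}

```text
t: 19.9
tool_pos: [0.5018, -0.152, 0.3165]
tool_rot: [2.672, 1.652, 0.0]
contact_force: [-0.4, 0.4, -1.4]
opening: 0.0164
grip_force: 61.5
```

Call:
{"api": "drive_tool", "payload": {
  "rows": [
    [[0.015,-0.006,0],0],
    [[0.03,-0.012,0],0],
    [[0.03,-0.012,0],0],
    [[0.03,-0.012,0],0],
    [[0.03,-0.012,0],0],
    [[0.03,-0.012,0],0],
    [[0.03,-0.012,0],0],
    [[0.03,-0.012,0],0],
    [[0.03,-0.012,0],0],
    [[0.03,-0.012,0],0]
  ]
}}

```text
t: 20.9
tool_pos: [0.5261, 0.156, 0.3148]
tool_rot: [-2.67, -1.653, 0.004]
contact_force: [0.9, 0.6, -1.9]
opening: 0.017
grip_force: 61.5
```

Call:
{"api": "drive_tool", "payload": {
  "rows": [
    [[0.019,-0.0076,0],0],
    [[0,0,0],0],
    [[0,0,0],0],
    [[0,0,0],0]
  ]
}}

```text
t: 21.3
tool_pos: [0.5284, 0.1739, 0.3157]
tool_rot: [-2.672, -1.652, 0.002]
contact_force: [0.6, -0.1, -2.0]
opening: 0.0172
grip_force: 61.5
```

```bash
python3 s.py .529 .174 .17
python3 - <<'E'
from h import *
d=grab('side');im=d['image'];print(proj(d,(.529,.1745,.045)))
cv2.imwrite('pics/p.png',cv2.resize(im[190:350,240:400],(600,600),interpolation=3))
E
```

```text
t 21.3 pos [0.5284 0.1739 0.3157] yaw 1.1074 z [-0.001 -0.    -1.   ] F [ 0.58 -0.1  -1.97] T [ 0.01  -0.032  0.02 ] op 0.01716233150841024 q [ 0.184 -0.117  1.759 -0.     1.501  0.648]
tool delta [0.0005 0.0006 0.1457]
[[316.85397559 303.31490013]]
```

View pics/p.png

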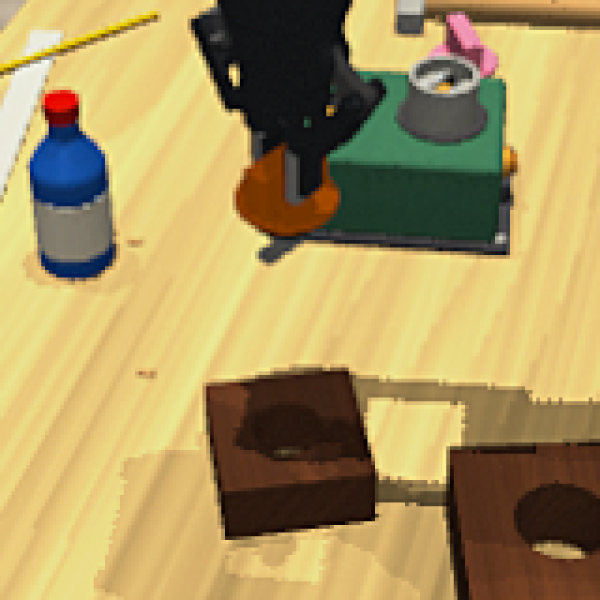

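The cap is out and held at (288,195) in the crop, above the holder, and the neck at (443,80) is empty. I'll check the side view's bias by projecting the cap's known position.

Run:
```python
from h import *
d=grab('side');a=np.linspace(0,6.28,200)
o=ctrl.get_obs()['tool_pos']
h=cv2.cvtColor(cv2.resize(d['image'][190:350,240:400],None,fx=6,fy=6,interpolation=2),cv2.COLOR_BGR2HSV)
m=cv2.inRange(h,(5,140,60),(22,255,255));m[:,700:]=0
c=max(cv2.findContours(m,0,1)[0],key=cv2.contourArea);x,y,w,hh=cv2.boundingRect(c)
print('seen l r bottom',(x+.5)/6-.5+240,(x+w-.5)/6-.5+240,(y+hh-.5)/6-.5+190)
for off in(.081,.0825,.084):
    z=o[2]-off
    P=np.vstack([proj(d,(o[0]+.031*np.cos(t),o[1]+.031*np.sin(t),z+k)) for t in a for k in(0,.006)])
    print(off,P[:,0].min(),P[:,0].max(),P[:,1].max())
print(proj(d,(*o[:2],z+.002)),proj(d,(o[0],o[1]+.004,z)))
```

```text
seen l r bottom 294.25 339.9166666666667 323.75
0.081 302.1049066371333 330.3178341609236 250.86387424527834
0.0825 302.12502058458904 330.312457410045 251.40664432020566
0.084 302.14510535683905 330.3070886576414 251.94840003014752
[[316.24847243 242.39914827]] [[315.73129895 244.18595428]]
```

The side view shows a row bias equal to about 3.5 mm in y, so it agrees with the top view: hole at (0.529, 0.173). Descend.

Call:
{"api": "drive_tool", "payload": {
  "rows": [
    [[-0.0006,0.0008,0.02],0],
    [[0,0,0.025],0],
    [[0,0,0.025],0],
    [[0,0,0.025],0],
    [[0,0,0.02],0],
    [[0,0,0.015],0],
    [[0,0,0.008],0],
    [[0,0,0],0],
    [[0,0,0],0]
  ]
}}

```text
t: 22.3
tool_pos: [0.5299, 0.1734, 0.1795]
tool_rot: [2.672, 1.652, 0.002]
contact_force: [-0.2, 0.1, -1.1]
opening: 0.017
grip_force: 61.5
```

```bash
python3 s.py .5288 .173 .17
python3 - <<'E'
from h import *
d=grab('side');cv2.imwrite('pics/p2.png',cv2.resize(d['image'][250:350,266:366],(600,600),interpolation=3))
E
```

```text
t 22.3 pos [0.5299 0.1734 0.1795] yaw 1.1075 z [ 0.001  0.    -1.   ] F [-0.17  0.12 -1.11] T [ 0.05  -0.057 -0.007] op 0.01699861275294477 q [0.183 0.002 1.88  0.    1.258 0.646]
tool delta [-0.0008 -0.0008  0.0095]
```

View pics/p2.png

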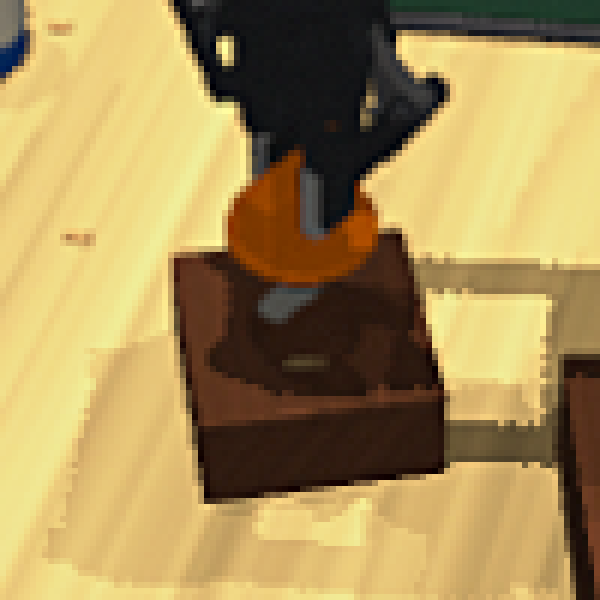

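The lugs, at (288,300), are just above the hole mouth, and the disc and hole columns agree (302 and 303). Lowering with force checks.

Call:
{"api": "drive_tool", "payload": {
  "rows": [
    [[-0.0008,-0.0008,0.004],0],
    [[0,0,0.004],0],
    [[0,0,0.004],0],
    [[0,0,0.003],0],
    [[0,0,0],0],
    [[0,0,0],0]
  ]
}}

```text
t: 22.95
tool_pos: [0.5281, 0.1731, 0.1633]
tool_rot: [-2.672, -1.653, 0.0]
contact_force: [-0.1, -0.1, -1.6]
opening: 0.0168
grip_force: 61.5
```

Call:
{"api": "drive_tool", "payload": {
  "rows": [
    [[0,0,0.003],0],
    [[0,0,0.003],0],
    [[0,0,0],0],
    [[0,0,0],0]
  ]
}}

```text
t: 23.35
tool_pos: [0.5281, 0.173, 0.1573]
tool_rot: [-2.672, -1.652, 0.001]
contact_force: [0.0, -0.2, -1.1]
opening: 0.0174
grip_force: 61.5
```

```bash
python3 s.py .5288 .173 .127
```

```text
t 23.35 pos [0.5281 0.173  0.1573] yaw 1.1078 z [-0. -0. -1.] F [ 0.   -0.21 -1.05] T [-0.017 -0.027 -0.006] op 0.017364427854890344 q [0.183 0.026 1.896 0.    1.219 0.646]
tool delta [0.0003 0.0007 0.0303]
```

Lugs are in freely. Next the plug.

Call:
{"api": "drive_tool", "payload": {
  "rows": [
    [[0.0003,0.0006,0.003],0],
    [[0,0,0.003],0],
    [[0,0,0.003],0],
    [[0,0,0.003],0],
    [[0,0,0],0],
    [[0,0,0],0]
  ]
}}

```text
t: 23.95
tool_pos: [0.5288, 0.173, 0.1453]
tool_rot: [-2.672, -1.652, 0.001]
contact_force: [0.2, -0.4, -0.6]
opening: 0.0168
grip_force: 61.5
```

Call:
{"api": "drive_tool", "payload": {
  "rows": [
    [[0,0,0.002],0],
    [[0,0,0.002],0],
    [[0,0,0.002],0],
    [[0,0,0],0],
    [[0,0,0],0]
  ]
}}

```text
t: 24.45
tool_pos: [0.5288, 0.1731, 0.1394]
tool_rot: [-2.672, -1.652, 0.0]
contact_force: [0.7, -0.2, -1.1]
opening: 0.0171
grip_force: 61.5
```

Call:
{"api": "drive_tool", "payload": {
  "rows": [
    [[0,0,0.002],0],
    [[0,0,0.002],0],
    [[0,0,0],0],
    [[0,0,0],0]
  ]
}}

```text
t: 24.85
tool_pos: [0.5288, 0.1731, 0.1354]
tool_rot: [-2.672, -1.653, 0.0]
contact_force: [-0.3, -0.3, -0.8]
opening: 0.0167
grip_force: 61.5
```

```bash
python3 s.py
```

```text
t 24.85 pos [0.5288 0.1731 0.1354] yaw 1.1078 z [-0. -0. -1.] F [-0.26 -0.31 -0.85] T [ 0.02   0.011 -0.02 ] op 0.01666002464451855 q [ 0.183  0.057  1.906 -0.     1.179  0.645]
```

Plug is in, with no contact. Down to the seat.

Call:
{"api": "drive_tool", "payload": {
  "rows": [
    [[0,0,0.002],0],
    [[0,0,0.002],0],
    [[0,0,0.001],0],
    [[0,0,0],0],
    [[0,0,0],0]
  ]
}}

```text
t: 25.35
tool_pos: [0.5288, 0.1731, 0.1305]
tool_rot: [-2.672, -1.652, 0.0]
contact_force: [0.8, -0.6, -1.7]
opening: 0.0169
grip_force: 61.5
```

Call:
{"api": "drive_tool", "payload": {
  "rows": [
    [[0,0,0.001],0],
    [[0,0,0.001],0],
    [[0,0,0],0],
    [[0,0,0],0]
  ]
}}

```text
t: 25.75
tool_pos: [0.5288, 0.173, 0.1285]
tool_rot: [-2.672, -1.652, 0.0]
contact_force: [0.3, -0.6, -1.9]
opening: 0.0171
grip_force: 61.5
```

Call:
{"api": "drive_tool", "payload": {
  "rows": [
    [[0,0,0.001],0],
    [[0,0,0],0],
    [[0,0,0],0]
  ]
}}

```text
t: 26.05
tool_pos: [0.529, 0.1731, 0.1277]
tool_rot: [2.672, 1.652, 0.0]
contact_force: [0.3, 1.0, -1.2]
opening: 0.0168
grip_force: 61.6
```

Call:
{"api": "drive_tool", "payload": {
  "rows": [
    [[0,0,0.0005],0],
    [[0,0,0],0],
    [[0,0,0],0]
  ]
}}

```text
t: 26.35
tool_pos: [0.5291, 0.1731, 0.1276]
tool_rot: [2.672, 1.653, 0.0]
contact_force: [-2.3, -0.9, 4.6]
opening: 0.0173
grip_force: 62.4
```

Call:
{"api": "drive_tool", "payload": {
  "rows": [
    [[0,0,0.0005],0],
    [[0,0,0],0],
    [[0,0,0],0]
  ]
}}

```text
t: 26.65
tool_pos: [0.5291, 0.1731, 0.1276]
tool_rot: [2.672, 1.653, 0.0]
contact_force: [-3.7, -1.2, 7.9]
opening: 0.0169
grip_force: 62.8
```

Seated firmly at the expected height. Ease off, open and retreat.

Call:
{"api": "drive_tool", "payload": {
  "rows": [
    [[0,0,-0.0007],0],
    [[0,0,0],0],
    [[0,0,0],0]
  ],
  "grip_force": 20
}}

```text
t: 26.95
tool_pos: [0.5291, 0.1731, 0.1276]
tool_rot: [2.672, 1.652, 0.001]
contact_force: [-2.1, -0.5, 5.3]
opening: 0.0173
grip_force: 62.5
```

Call:
{"api": "drive_tool", "payload": {
  "rows": [
    [[0,0,0],0],
    [[0,0,0],0],
    [[0,0,0],0],
    [[0,0,0],0],
    [[0,0,0],0],
    [[0,0,0],0],
    [[0,0,0],0],
    [[0,0,0],0]
  ],
  "jaw": 0
}}

```text
t: 27.75
tool_pos: [0.5289, 0.173, 0.1272]
tool_rot: [2.672, 1.652, 0.0]
contact_force: [0.5, 0.0, -0.6]
opening: 0.0851
grip_force: 0.0
```

Call:
{"api": "drive_tool", "payload": {
  "rows": [
    [[0,0,-0.005],0],
    [[0,0,-0.015],0],
    [[0,0,-0.025],0],
    [[0,0,-0.03],0],
    [[0,0,-0.03],0],
    [[0,0,-0.03],0],
    [[0,0,-0.03],0],
    [[0,0,0],0],
    [[0,0,0],0]
  ]
}}

```text
t: 28.65
tool_pos: [0.5292, 0.1732, 0.2942]
tool_rot: [2.671, 1.652, 0.005]
contact_force: [-0.6, -0.6, 0.2]
opening: 0.0853
grip_force: 0.0
```

```bash
python3 s.py
python3 - <<'E'
from h import *
d=grab('side');cv2.imwrite('pics/end.png',d['image'][140:440,220:520])
E
```

```text
t 28.65 pos [0.5292 0.1732 0.2942] yaw 1.1078 z [ 0.003  0.001 -1.   ] F [-0.64 -0.55  0.17] T [-0.029 -0.025 -0.027] op 0.08533417997045689 q [ 0.183 -0.105  1.784 -0.     1.459  0.646]
```

View pics/end.png

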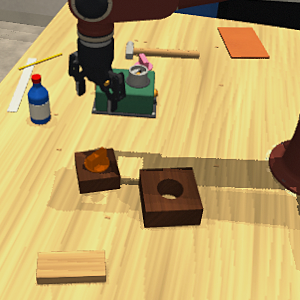

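The cap sits flat in the small holder at (97,162), the gripper is clear, and the bystanders have not moved.

```bash
python3 -c "
from station import ctrl
print(ctrl.finish_job())"
```

```text
the job is handed in; nothing more can be done
None
```

The cap was unlocked, lifted out of the tank and seated upright in the 100 mm holder; the bottle, hammer and offcut were left alone, and the job was handed in at about 29 s, with no verdict shown.

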